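# Pry the detector board free in its service dock

## Task

Two boards stand upright in service docks on the bench beside the gas chromatograph. Free the one that carries the big round metal can: swing both of its dock's ejector levers, one at each end of the board, fully outward, so that they pry the board up, and leave it standing raised in its slot with both levers out.

Things in the scene. Friction and masses are not known exactly. Their poses are not given: they have to be found in the camera images.
- dock: Fixed dock holding the board with the can; its twin holds a board with a finned heat sink, either can be nearer. Base 84 x 200 x 14 mm, origin under its centre on the bench. x across the board, away from the robot (yaw within 0.15), y along it to the left lever, z up. A white lever stands at each end, clear around: hinge line along x at y = +-76, z = 18 mm. Board guides: y +-52 to 77, up to z 64.
- dock_left (a joint): Left (+y) lever, rad: 0 upright, closed; grows as its top swings outward (+y) and down, stop at 0.9; starts at 0 to 0.1. Light friction (1 to 2 N at the tab), stays where left. Its finger tab is 16 mm wide (x), 8 thick (y); at 0 it spans 40 to 80 mm above the hinge line, its middle 16 mm farther out than the hinge: can be pinched from above across the 16 mm. A foot under the board lifts it.
- dock_right (a joint): Right (dock -y) lever, mirror image of the left: 0 upright, closed; grows as its top swings outward (dock -y) and down, to a stop at 0.9 rad; starts at 0 to 0.1; same tab, friction and foot. At 0 the tab tops are 98 mm above the bench, 9 mm above the board's top edge, and the inner face of the tab is 18 mm out from the board's end.
- board_center (a point): Middle of the upright green board with a round aluminium can (42 mm across, standing 22 mm out of its far, +x, face). Loose plate 5 mm thick (x), 140 long (y), 65 high (z), about 0.18 kg; z up. The point is half-way up, 32.5 mm above its lower edge: 56.5 mm above the bench when seated, 10 to 13 mm higher with both levers out.
There are look-alikes about, which are no part of the job. Leave any red or yellow look-alike of the dock alone.

How it is judged:
By the outcome, as a careful person would: the job done as asked, in the order asked, and still so for the second after the job is handed in, with the robot touching nothing.
It also fails if it takes over 42 s, if anything falls off the work surface, if the arm or the gripper's body presses on something with over 40 N, if the wrist force passes 120 N, or if a joint passes its speed limit or range.

## Robot

A 7-joint arm with a two-finger parallel gripper is mounted at the origin on the work surface. World frame = base frame: x ahead of the robot, y to its left, z up, the work surface at z = 0. Lengths are in m, angles in rad, forces in N, time in s.
With the tool pointing down it reaches from about 0.4 to 0.85 m from the base axis. Payload 4.5 kg.
Tool frame: the origin (TCP) lies on the centre line of the jaws, within the pads' length; the fingertips stand 8 mm ahead of it and the grasp point (between the pads) lies 11 mm behind it; z points along the fingers, x is the direction in which the jaws open and shut, and the axes are right-handed (so a half turn about z gives the same grasp; the last joint's range is limited). The gripper opens to 88 mm and grips with 3 to 60 N. Pads are 18 mm wide; open, the fingers measure 123 mm over their backs; the gripper's body (75 mm by 187 mm) begins 45 mm behind the grasp point.
Start: joints at [1.312, 0.689, -0.195, 1.565, 0.157, 0.902, -0.215], TCP at [0.18, -0.598, 0.247] pointing down, gripper open.
Joint ranges: [-3.01, 3.01], [-0.46, 2.08], [-1.47, 1.51], [0.13, 2.56], [-1, 4.14], [0.04, 2.09], [-2.66, 2.66]. Speed limits (rad/s): [2.57, 2.57, 3.14, 3.14, 3.14, 3.14, 3.14].

## Interface

Orientations are given as a unit quaternion [x, y, z, w].
In Python, from plant import r gives the robot as it stands.
- The arm moves only by the shell command python3 -m pendant 'ROWS' [FORCE]. ROWS is JSON, a list of rows, each a list of 3 entries, a list of its own where there are three numbers: the turn, a rotation vector about the tool's x, y, z in rad, then the shift along the tool's x, y, z in m, then the opening, from 0 (shut) to 1 (fully open). In form: [[[wx, wy, wz], [tx, ty, tz], claw], ...]. A call has 1 to 10 rows; each row is the pose to reach, as a shift and turn from the pose commanded when the call began, along the tool's axes at that moment; what a row does not reach only later rows make up. A row lasts 1/10 s, in which the tool goes at most 50 mm and 8.59 degrees, less where a joint would pass 70% of its speed; a pose out of reach is approached as far as the arm can. A call with a gripper value outside its range is refused whole. The fingers move at their own pace and stop on an object; FORCE is the grip in N (left out, the last holds). Time passes only in rows, so rows that repeat a pose let the fingers close. It gives the time, the measured TCP pose, the force and the opening at its end, in the units of the state.
- r.get_state(): the state, without advancing time (a new reading comes with each control period).
- r.snapshot(name): name is "side" or "top"; returns a dict with "image" (420x560x3 uint8, red, green, blue), "mtx" (3x3 intrinsics, pixels), "dist" ([k1, k2, p1, p2, k3] as OpenCV has them; the pictures are not rectified), "R" (3x3) and "t" (3): a world point X has camera coordinates R X + t. Camera axes: x right, y down, z forward; pixel columns grow to the right and rows downward; lengths in m; the calibration is good to about 2 mm. A picture is of the moment at which its call begins. There is no depth.
- r.finish_job(): hands the job in, once; it reports no verdict.
The state is a dict: "clock": time; "q": joint angles; "qd": joint speeds; "joint_torque": joint torques, N m; "tool_pos": TCP position; "eef_rot": TCP orientation; "contact_force": force on the tool from outside, world axes, zero at the start; "moment": the same for the moment, N m; "opening": opening from 0.0 (shut) to 1.0 (fully open).
Only numpy, scipy, OpenCV 4.12 (cv2) and the standard library are available. Lean on these libraries where they do the work, as an engineer would, in place of code of your own. Each camera call takes 0.05 s, during which the arm holds its last target. There are 200 camera calls.

## Working session

There is one attempt and no reset: what is moved stays moved. The work goes in short steps, Python scripts to look and compute and a shell command to move; the robot and the scene stay as the last step left them, time stands still between calls to the robot, and variables do not carry over. Pictures are saved under pics/ and viewed, about 8 in all and at most 12, crops included, and the job is handed in when it is done.

```bash
mkdir -p pics; ls
python3 - <<'E'
from plant import r
import cv2
for n in("side","top"):
    s=r.snapshot(n); cv2.imwrite(f"pics/{n}0.png",s["image"][:,:,::-1]); print(n,s["mtx"],s["dist"],s["R"],s["t"])
print(r.get_state())
E
```

```text
pics
side [[395.51349577   0.         284.81233613]
 [  0.         395.51349577 205.45660746]
 [  0.           0.           1.        ]] [-0.07894773  0.          0.          0.          0.        ] [[-0.83693935 -0.5468843   0.02121524]
 [-0.33543502  0.48194107 -0.80945423]
 [ 0.43245331 -0.68458043 -0.58679959]] [0.36944541 0.20668597 0.51094048]
top [[406.50283457   0.         281.18904226]
 [  0.         406.50283457 205.59342832]
 [  0.           0.           1.        ]] [-0.0432877  0.         0.         0.         0.       ] [[ 0.00264326 -0.99972209  0.02342544]
 [-0.98316837 -0.00687752 -0.18257235]
 [ 0.18268272 -0.02254857 -0.98291332]] [-0.02741236  0.44109511  0.69023442]
{'clock': 0.1, 'q': array([ 1.31184192,  0.68991553, -0.19452004,  1.56623551,  0.15728571,
        0.9025019 , -0.21507568]), 'qd': array([ 0.00076943, -0.0006895 , -0.00030941, -0.00326323, -0.00011495,
        0.00022034, -0.00121974]), 'joint_torque': array([-3.01574240e-03, -5.28499711e+01, -1.27154142e+00, -1.53837043e+01,
       -5.25397633e-02,  1.93152599e-03,  3.10965811e-05]), 'tool_pos': array([ 0.18017053, -0.59788577,  0.2459818 ]), 'eef_rot': array([ 8.02706960e-01, -5.96373070e-01, -7.01881561e-04, -4.53275882e-04]), 'contact_force': array([-0.10708336,  0.09763771, -1.08359158]), 'moment': array([-0.02704447,  0.02300602, -0.05022919]), 'opening': 1.003093610569828}
```

View pics/top0.png

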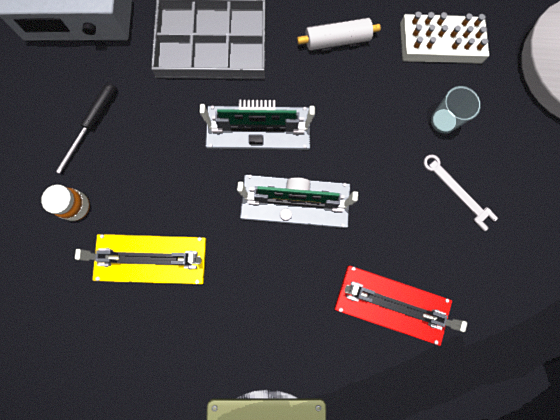

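View pics/side0.png

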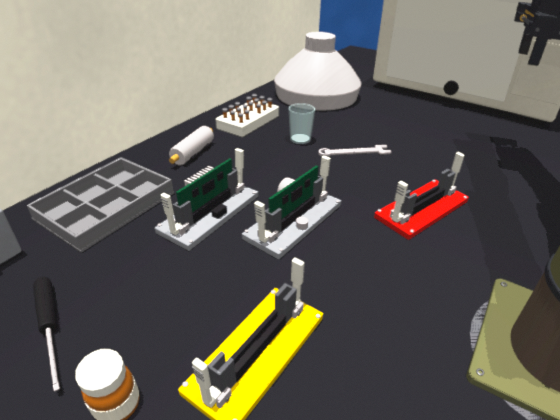

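Candidates: the far grey dock at top (258,125), with white fins behind the board, and the near grey dock at top (295,200), with a round can at (298,184). The near one fits; the red and yellow ones are look-alikes. I'll confirm with a crop.

Run:
```python
import cv2,numpy as np
a=cv2.imread("pics/top0.png")[160:240,220:380]; b=cv2.imread("pics/side0.png")[145:260,235:350]
a=cv2.resize(a,(800,400),interpolation=2); b=cv2.resize(b,(460,460),interpolation=2)
b=cv2.resize(b,(200,200)) if 0 else b
cv2.imwrite("pics/ca.png",a); cv2.imwrite("pics/cb.png",b)
```

```text
(no output)
```

View pics/ca.png

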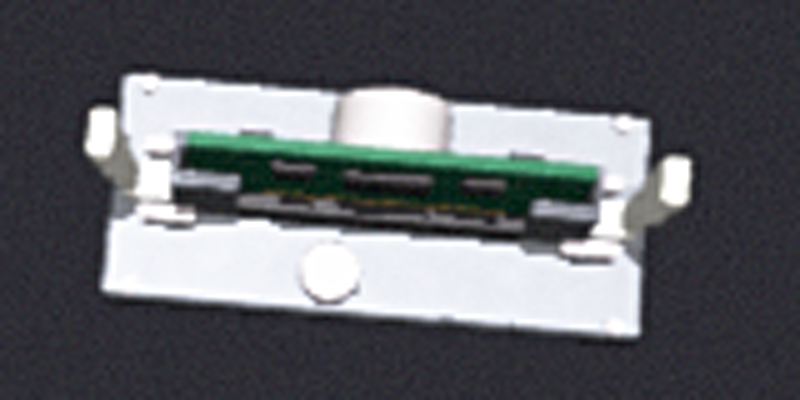

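View pics/cb.png

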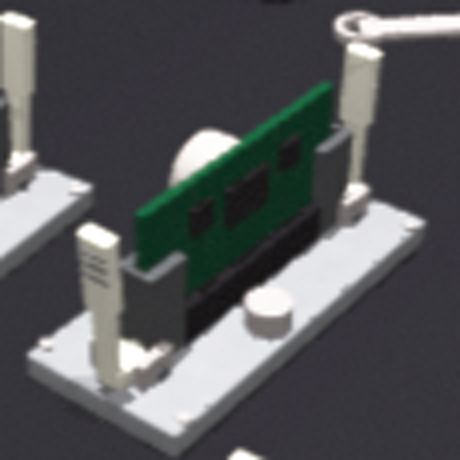

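The crop confirms it: the near dock's board carries the round can at crop (393,120). Tab tops are at crop (100,115) and (677,165). Base corners are (122,75), (650,120), (638,335) and (103,290).

```bash
cat > h.py <<'E'
import numpy as np,cv2
from plant import r
def ray(s,uv,z):
    p=cv2.undistortPoints(np.array([[uv]],float),s["mtx"],s["dist"])[0,0]
    c=-s["R"].T@s["t"]; d=s["R"].T@[p[0],p[1],1]
    return c+d*(z-c[2])/d[2]
def tri(s1,u1,s2,u2):
    A=[];b=[]
    for s,u in((s1,u1),(s2,u2)):
        p=cv2.undistortPoints(np.array([[u]],float),s["mtx"],s["dist"])[0,0]
        for k in(0,1):
            A.append(s["R"][k]-p[k]*s["R"][2]); b.append(p[k]*s["t"][2]-s["t"][k])
    return np.linalg.lstsq(np.array(A),np.array(b),rcond=None)[0]
E
python3 - <<'E'
from h import *
np.set_printoptions(precision=4,suppress=True)
t=r.snapshot("top");s=r.snapshot("side")
T=lambda x,y:(x/5+219.6,y/5+159.6)
S=lambda x,y:(x/4+234.6,y/4+144.6)
c=[ray(t,T(*p),.014) for p in[(122,75),(650,120),(638,335),(103,290)]]
print(np.array(c),"mean",np.mean(c,0))
yd=(c[0]+c[3]-c[1]-c[2])/2;print("len",np.linalg.norm(yd),"yaw",np.arctan2(-yd[0],yd[1]))
L=ray(t,T(100,115),.098);R=ray(t,T(677,165),.098);print("tabs",L,R,(L+R)/2,np.linalg.norm(L-R),np.arctan2(-(L-R)[0],(L-R)[1]))
print("tri",tri(t,T(100,112),s,S(363,53)),tri(t,T(677,163),s,S(98,238)))
b=[ray(t,T(*p),.089) for p in[(188,135),(600,170)]];print("board",b)
for p in((98,238),(363,53)):print("side",ray(s,S(*p),.098))
q=r.get_state();from scipy.spatial.transform import Rotation as Ro
print(Ro.from_quat(q["eef_rot"]).as_matrix(),q["tool_pos"])
E
```

```text
[[ 0.5053  0.0445  0.014 ]
 [ 0.4895 -0.1555  0.014 ]
 [ 0.4074 -0.1487  0.014 ]
 [ 0.4231  0.05    0.014 ]] mean [ 0.4563 -0.0524  0.014 ]
len 0.19997026768168277 yaw -0.07875052241968677
tabs [0.4692 0.0456 0.098 ] [ 0.4536 -0.1476  0.098 ] [ 0.4614 -0.051   0.098 ] 0.19386201142493675 -0.0803951849610676
tri [0.4062 0.025  0.202 ] [ 0.5372 -0.1494 -0.0568]
board [array([0.4647, 0.0165, 0.089 ]), array([ 0.4537, -0.1232,  0.089 ])]
side [0.4588 0.0506 0.098 ]
side [ 0.4446 -0.1404  0.098 ]
[[ 0.2887 -0.9574 -0.0004]
 [-0.9574 -0.2887  0.001 ]
 [-0.0011  0.0001 -1.    ]] [ 0.1803 -0.5981  0.2462]
```

```bash
python3 -m pendant '[[[0,0,-0.15],[-0.036,-0.03,0],0.5],[[0,0,-0.3],[-0.072,-0.06,0],0.5],[[0,0,-0.45],[-0.108,-0.09,0.005],0.5],[[0,0,-0.6],[-0.144,-0.12,0.01],0.5],[[0,0,-0.75],[-0.18,-0.15,0.015],0.5],[[0,0,-0.9],[-0.216,-0.18,0.02],0.5],[[0,0,-1.05],[-0.252,-0.21,0.025],0.5],[[0,0,-1.2],[-0.288,-0.245,0.03],0.5],[[0,0,-1.2],[-0.324,-0.275,0.03],0.5],[[0,0,-1.2],[-0.36,-0.305,0.03],0.5]]'
cat > g.py <<'E'
import sys
from h import *
from scipy.spatial.transform import Rotation as Ro
np.set_printoptions(precision=4,suppress=True)
q=r.get_state();M=Ro.from_quat(q["eef_rot"]).as_matrix()
print(q["clock"],q["tool_pos"],"az",np.arctan2(M[1,0],M[0,0]),"z",M[:,2],"F",q["contact_force"],q["opening"])
for a in sys.argv[1:]:
    t=np.array(eval(a)); print(a,"shift",M.T@(t-q["tool_pos"]))
E
python3 g.py .461,.048,.2
```

```text
clock: 1.2
tool_pos: [0.3691, -0.164, 0.2166]
eef_rot: [0.999, -0.039, 0.0, -0.0]
contact_force: [1.2, -0.2, 0.8]
opening: 0.499
1.2 [ 0.3691 -0.164   0.2166] az -0.07817122548789217 z [ 0.0002  0.0002 -1.    ] F [ 1.1659 -0.2328  0.8356] 0.4994497329500173
.461,.048,.2 shift [ 0.0751 -0.2185  0.0167]
```

```bash
python3 -m pendant '[[[0,0,0],[0.015,-0.044,0.01],0.5],[[0,0,0],[0.03,-0.088,0.02],0.5],[[0,0,0],[0.045,-0.13,0.03],0.5],[[0,0,0],[0.06,-0.175,0.045],0.5],[[0,0,0],[0.075,-0.2185,0.055],0.5],[[0,0,0],[0.075,-0.2185,0.075],0.5],[[0,0,0],[0.075,-0.2185,0.085],0.5],[[0,0,0],[0.075,-0.2185,0.085],0.5]]'; python3 g.py .461,.048,.069
python3 - <<'E'
from h import *
a=r.snapshot("top")["image"][140:260,180:400,::-1]; b=r.snapshot("side")["image"][130:260,210:370,::-1]
a=cv2.resize(a,None,fx=2.5,fy=2.5,interpolation=2);b=cv2.resize(b,None,fx=2.3,fy=2.3,interpolation=2)
o=np.zeros((600,550,3),np.uint8);o[:300]=a;o[300:599,:b.shape[1]]=b;cv2.imwrite("pics/p1.png",o)
E
```

```text
clock: 2.0
tool_pos: [0.4589, 0.0452, 0.1306]
eef_rot: [0.999, -0.039, -0.002, 0.001]
contact_force: [-0.3, -0.7, 0.4]
opening: 0.499
2.0 [0.4589 0.0452 0.1306] az -0.07854108106170957 z [-0.0036 -0.002  -1.    ] F [-0.2871 -0.7113  0.4485] 0.49913927263670677
.461,.048,.069 shift [ 0.002  -0.0031  0.0616]
```

View pics/p1.png

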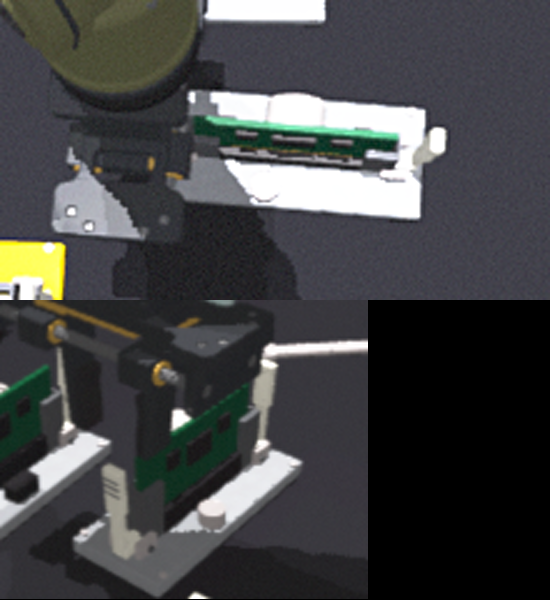

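The left tab sits between the open fingers (side crop (115,470), fingers at (85,430) and (155,460)), so I'm descending and pinching.

```bash
python3 -m pendant '[[[0,0,0],[0.002,0,0.02],0.5],[[0,0,0],[0.002,0,0.04],0.5],[[0,0,0],[0.002,0,0.055],0.5],[[0,0,0],[0.002,0,0.061],0.5],[[0,0,0],[0.002,0,0.061],0.35],[[0,0,0],[0.002,0,0.061],0.1],[[0,0,0],[0.002,0,0.061],0.1],[[0,0,0],[0.002,0,0.061],0.1],[[0,0,0],[0.002,0,0.061],0.1],[[0,0,0],[0.002,0,0.061],0.1]]' 15; python3 g.py
```

```text
clock: 3.1
tool_pos: [0.4635, 0.0463, 0.0713]
eef_rot: [0.999, -0.039, 0.001, -0.0]
contact_force: [2.6, -0.9, 4.3]
opening: 0.177
3.1 [0.4635 0.0463 0.0713] az -0.07824216271569848 z [ 0.0025  0.0005 -1.    ] F [ 2.5901 -0.94    4.2898] 0.1772750594575431
```

```bash
python3 -m pendant '[[[0,0,0],[0,-0.0063,0.0025],0.1],[[0,0,0],[0,-0.0123,0.0057],0.1],[[0,0,0],[0,-0.018,0.0095],0.1],[[0,0,0],[0,-0.0232,0.0138],0.1],[[0,0,0],[0,-0.028,0.0187],0.1],[[0,0,0],[0,-0.0322,0.0239],0.1],[[0,0,0],[0,-0.036,0.0295],0.1],[[0,0,0],[0,-0.0391,0.0355],0.1],[[0,0,0],[0,-0.041,0.0399],0.1],[[0,0,0],[0,-0.041,0.0399],0.1]]'
python3 g.py
```

```text
clock: 4.1
tool_pos: [0.4665, 0.0862, 0.0311]
eef_rot: [0.999, -0.039, 0.001, 0.001]
contact_force: [4.0, -4.3, 12.1]
opening: 0.173
4.1 [0.4665 0.0862 0.0311] az -0.07900500215346815 z [ 0.0019 -0.002  -1.    ] F [ 3.9689 -4.2722 12.0993] 0.17282483383763236
```

```bash
python3 -m pendant '[[[0,0,0],[0,-0.001,0.002],0.1],[[0,0,0],[0,-0.001,0.004],0.1],[[0,0,0],[0,-0.001,0.004],0.1]]'
python3 - <<'E'
from h import *
a=r.snapshot("top")["image"][140:260,180:400,::-1]; b=r.snapshot("side")["image"][130:260,210:370,::-1]
a=cv2.resize(a,None,fx=2.5,fy=2.5,interpolation=2);b=cv2.resize(b,None,fx=2.3,fy=2.3,interpolation=2)
o=np.zeros((600,550,3),np.uint8);o[:300]=a;o[300:599,:b.shape[1]]=b;cv2.imwrite("pics/p2.png",o)
E
```

```text
clock: 4.4
tool_pos: [0.4667, 0.0875, 0.0277]
eef_rot: [0.999, -0.039, 0.001, 0.001]
contact_force: [2.6, -2.8, 16.2]
opening: 0.157
```

View pics/p2.png

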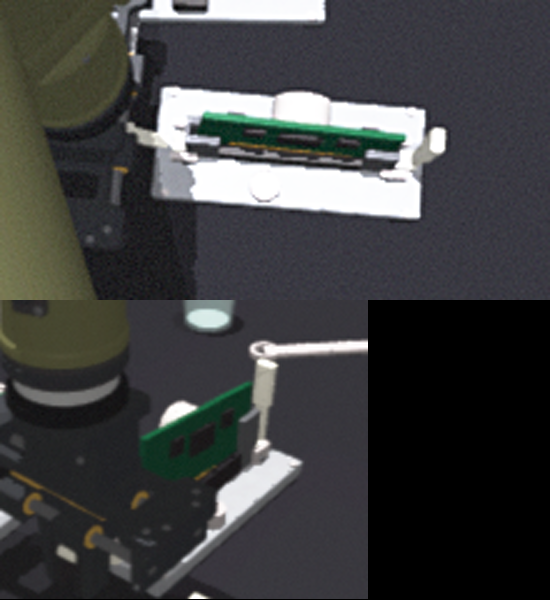

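The left lever is down and the board's left end is raised, with the force rising as it would at the stop. Next: release, rise, and cross to the right.

```bash
python3 -m pendant '[[[0,0,0],[0,0,0],0.45],[[0,0,0],[0,0,0],0.45],[[0,0,0],[0,0,0],0.45],[[0,0,0],[0,0,-0.03],0.45],[[0,0,0],[0,0,-0.06],0.45],[[0,0,0],[0,0,-0.09],0.45],[[0,0,0],[0,0,-0.12],0.45],[[0,0,0],[0,0.02,-0.12],0.45],[[0,0,0],[0,0.06,-0.12],0.45],[[0,0,0],[0,0.10,-0.12],0.45]]'; python3 g.py .4485,-.147,.14
```

```text
clock: 5.5
tool_pos: [0.4573, -0.0118, 0.1467]
eef_rot: [0.999, -0.037, -0.0, -0.0]
contact_force: [0.7, -0.6, -0.2]
opening: 0.45
5.5 [ 0.4573 -0.0118  0.1467] az -0.07498016296397818 z [-0.0005  0.0006 -1.    ] F [ 0.7108 -0.6453 -0.2029] 0.4503474943988769
.4485,-.147,.14 shift [0.0014 0.1355 0.0066]
```

```bash
python3 -m pendant '[[[0,0,0],[0,0.04,0.003],0.45],[[0,0,0],[0,0.08,0.006],0.45],[[0,0,0],[0,0.115,0.006],0.45],[[0,0,0],[0.001,0.1355,0.006],0.45],[[0,0,0],[0.001,0.1355,0.006],0.45],[[0,0,0],[0.001,0.1355,0.006],0.45]]'; python3 g.py .4485,-.147,.0713
python3 - <<'E'
from h import *
a=r.snapshot("top")["image"][140:260,180:400,::-1]; b=r.snapshot("side")["image"][130:260,210:370,::-1]
a=cv2.resize(a,None,fx=2.5,fy=2.5,interpolation=2);b=cv2.resize(b,None,fx=2.3,fy=2.3,interpolation=2)
o=np.zeros((600,550,3),np.uint8);o[:300]=a;o[300:599,:b.shape[1]]=b;cv2.imwrite("pics/p3.png",o)
E
```

```text
clock: 6.1
tool_pos: [0.4479, -0.146, 0.1405]
eef_rot: [0.999, -0.039, -0.0, -0.001]
contact_force: [0.5, 1.2, 0.6]
opening: 0.446
6.1 [ 0.4479 -0.146   0.1405] az -0.07801659581374214 z [-0.0006  0.0013 -1.    ] F [0.4995 1.2426 0.5575] 0.4460474756950348
.4485,-.147,.0713 shift [0.0007 0.001  0.0692]
```

View pics/p3.png

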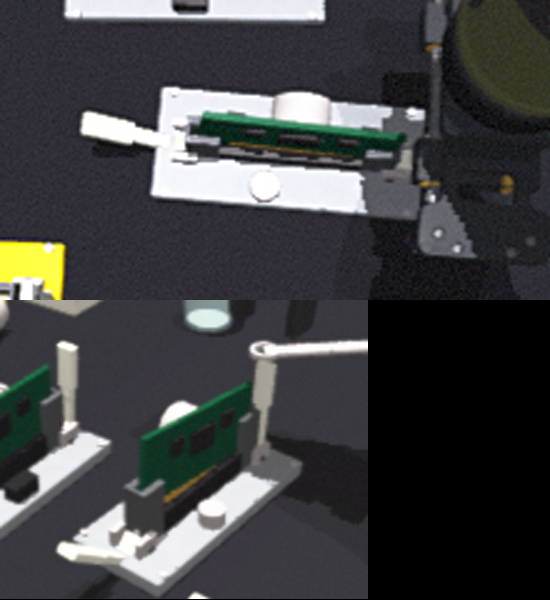

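The left lever lies out (top crop (85,125)) and the board's left end is up. The right tab is under the gripper as calculated, so I'm descending and pinching.

```bash
python3 -m pendant '[[[0,0,0],[0,0,0.025],0.45],[[0,0,0],[0,0,0.05],0.45],[[0,0,0],[0,0,0.065],0.45],[[0,0,0],[0,0,0.069],0.45],[[0,0,0],[0,0,0.069],0.3],[[0,0,0],[0,0,0.069],0.1],[[0,0,0],[0,0,0.069],0.1],[[0,0,0],[0,0,0.069],0.1],[[0,0,0],[0,0,0.069],0.1],[[0,0,0],[0,0,0.069],0.1]]' 15; python3 g.py
```

```text
clock: 7.2
tool_pos: [0.4483, -0.1471, 0.0724]
eef_rot: [0.999, -0.039, 0.0, 0.0]
contact_force: [-1.8, 0.3, 6.2]
opening: 0.181
7.2 [ 0.4483 -0.1471  0.0724] az -0.07830661139617003 z [ 0.0008 -0.0005 -1.    ] F [-1.7522  0.3216  6.2368] 0.1812130146808356
```

```bash
python3 -m pendant '[[[0,0,0],[0,0.0065,0.0021],0.1],[[0,0,0],[0,0.0127,0.005],0.1],[[0,0,0],[0,0.0185,0.0084],0.1],[[0,0,0],[0,0.024,0.0124],0.1],[[0,0,0],[0,0.0291,0.0169],0.1],[[0,0,0],[0,0.0337,0.0219],0.1],[[0,0,0],[0,0.0378,0.0272],0.1],[[0,0,0],[0,0.0414,0.0331],0.1],[[0,0,0],[0,0.0443,0.0393],0.1],[[0,0,0],[0,0.0457,0.0431],0.1]]'
python3 -m pendant '[[[0,0,0],[0,0,0],0.1],[[0,0,0],[0,0.001,0.002],0.1],[[0,0,0],[0,0.001,0.002],0.1]]'
python3 g.py
```

```text
clock: 8.2
tool_pos: [0.4448, -0.1923, 0.0292]
eef_rot: [0.999, -0.039, 0.0, 0.0]
contact_force: [-3.1, 5.6, 20.2]
opening: 0.162
clock: 8.5
tool_pos: [0.4447, -0.1933, 0.0273]
eef_rot: [0.999, -0.039, 0.0, 0.0]
contact_force: [-1.7, 4.9, 12.7]
opening: 0.153
8.5 [ 0.4447 -0.1933  0.0273] az -0.07722621600110516 z [ 0.0008 -0.0002 -1.    ] F [-1.691   4.9408 12.727 ] 0.15348146674685365
```

Stop reached (20 N, then the pads slipped). Release, rise, retreat and check.

```bash
python3 -m pendant '[[[0,0,0],[0,0,0],0.45],[[0,0,0],[0,0,0],0.45],[[0,0,0],[0,0,0],0.45],[[0,0,0],[0,0,-0.03],0.45],[[0,0,0],[0,0,-0.06],0.45],[[0,0,0],[0,0,-0.10],0.45],[[0,0,0],[0,0,-0.14],0.45],[[0,0,0],[0,0.04,-0.16],0.45],[[0,0,0],[0,0.08,-0.18],0.45],[[0,0,0],[0,0.12,-0.18],0.45]]'
python3 -m pendant '[[[0,0,0],[0,0.04,0],0.45],[[0,0,0],[0,0.08,0],0.45],[[0,0,0],[0,0.08,0],0.45],[[0,0,0],[0,0.08,0],0.45]]'
python3 - <<'E'
from h import *
a=r.snapshot("top")["image"][150:240,190:390,::-1]; b=r.snapshot("side")["image"][130:260,220:370,::-1]
a=cv2.resize(a,None,fx=3,fy=3,interpolation=2);b=cv2.resize(b,None,fx=2.5,fy=2.5,interpolation=2)
o=np.zeros((600,600,3),np.uint8);o[:270]=a;o[270:595,:b.shape[1]]=b;cv2.imwrite("pics/p4.png",o)
E
```

```text
clock: 9.5
tool_pos: [0.4361, -0.3158, 0.2093]
eef_rot: [0.999, -0.039, 0.002, 0.001]
contact_force: [0.4, -0.5, 0.2]
opening: 0.45
clock: 9.9
tool_pos: [0.428, -0.3939, 0.206]
eef_rot: [0.999, -0.041, -0.001, -0.0]
contact_force: [0.9, 0.1, -0.1]
opening: 0.452
```

View pics/p4.png

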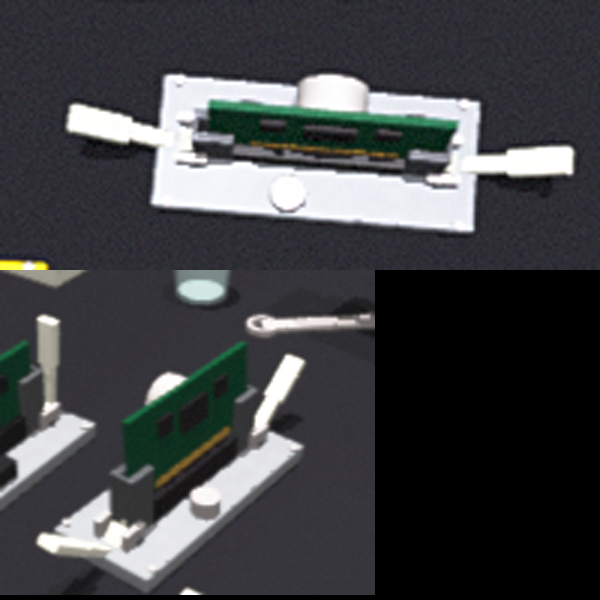

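Both levers are out (tips at top crop (68,118) and (574,160)) and the board is up with its gold contacts showing. A quick numeric check follows.

Run:
```python
from h import *
np.set_printoptions(precision=4,suppress=True)
t=r.snapshot("top");s=r.snapshot("side")
T=lambda x,y:(x/3+189.7,y/3+149.7)
S=lambda x,y:(x/2.5+219.7,(y-270)/2.5+129.7)
o=np.array([.4563,-.0524,0]);Y=np.array([.0787,.9969,0])
for p in((68,118),(574,160)):
    for z in (.052,.06):print("tip y",z,(ray(t,T(*p),z)-o)@Y)
print("expected |y| per theta (z):",[(a,round(76+20*np.cos(a)+80*np.sin(a),1),round(18+80*np.cos(a)-20*np.sin(a),1)) for a in(.7,.8,.9)])
print("board",tri(t,T(210,102),s,S(125,420)),tri(t,T(460,122),s,S(245,343)))
print("levers tri",tri(t,T(70,118),s,S(40,541)),tri(t,T(574,160),s,S(297,360)))
```

```text
tip y 0.052 0.15042693874390342
tip y 0.06 0.14908532485287743
tip y 0.052 -0.15163635981886836
tip y 0.06 -0.14956296974228514
expected |y| per theta (z): [(0.7, np.float64(142.8), np.float64(66.3)), (0.8, np.float64(147.3), np.float64(59.4)), (0.9, np.float64(151.1), np.float64(52.1))]
board [0.4664 0.0117 0.101 ] [ 0.4559 -0.1281  0.0981]
levers tri [0.4691 0.0967 0.0551] [ 0.4447 -0.2041  0.0509]
```

```bash
python3 -c "
from plant import r
print(r.finish_job(), r.get_state()['clock'])"
```

```text
the job is handed in; nothing more can be done
the job is handed in; nothing more can be done
```

I freed the board with the round can, in the nearer grey dock. I pinched each ejector lever across its tab, left first and then right, and swung it out to its stop. I then let go and backed the arm well clear, and handed the job in at about 10 s on the clock.

- **Levers:** the last pictures put the tips 150 mm (left) and 152 mm (right) out from the dock centre. The expected distance at the 0.9 rad stop is 151 mm.
- **Board:** its top edge measured 101 mm high at the left end and 98 mm at the right, against 89 mm when seated and 99 to 102 mm expected when raised. The right end reads 1 mm low, which is within the camera's roughly 2 mm accuracy. The board stands upright in its slot with its gold contacts showing.
- **Forces:** the highest wrist force I read at the end of a move was about 20 N, well under the limit. It was back near zero after release.
- **Checks:** none failed outright. In the first measurement the two views differed by about 10 mm on the tab positions because I had picked the wrong pixels. I corrected that before reaching, and both grasps closed on the 16 mm tabs.

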